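# Restock the filter lanes, oldest first

## Task

A stack of three new oil filters has been delivered; take it apart and put each size into its own stock lane (large in the widest, medium in the middle one, small in the narrowest), oldest to the front. The old large and old medium filter left at the back of their lanes must come forward close up to the front stop, with the new one of the same size standing behind it; the small filter goes close up to the front stop of its empty lane. Leave all five standing upright on the lane floors between the rails, wholly on their lanes, and let none topple on the way.

Things in the scene. Friction and masses are not known exactly. Their poses are not given: they have to be found in the camera images.
- lane_wide: Widest stock lane: fixed dark steel tray 180 mm long, 80 mm clear between its 3 mm side rails. For large filters; an old one stands in its back half. Floor's upper face at z = 3 mm; rails and front stop rise to z = 12 mm. The stop (inner face x = -86 mm) closes the end toward the robot; the back (x = +90 mm) is open. Origin: centre of underside; x along it to the back, y across.
- lane_middle: Middle-sized stock lane: fixed dark steel tray 180 mm long, 64 mm clear between its 3 mm side rails. For medium filters; an old one stands in its back half. Floor's upper face at z = 3 mm; rails and front stop rise to z = 12 mm. The stop (inner face x = -86 mm) closes the end toward the robot; the back (x = +90 mm) is open. Origin: centre of underside; x along it to the back, y across.
- lane_narrow: Narrowest stock lane: fixed dark steel tray 180 mm long, 50 mm clear between its 3 mm side rails. For the small filter; empty at the start. Floor's upper face at z = 3 mm; rails and front stop rise to z = 12 mm. The stop (inner face x = -86 mm) closes the end toward the robot; the back (x = +90 mm) is open. Origin: centre of underside; x along it to the back, y across.
- new_large: New large spin-on filter can, white with a steel seam round its foot and a dark round plug in its flat fluted top, upright: 66 mm in diameter, 52 mm high, about 0.29 kg. It stands on the bench as the bottom of the delivered stack of three. Origin: centre of its underside; z up along its axis. Smooth, rigid, to be gripped across its diameter.
- new_medium: New medium spin-on filter can, white with a steel seam round its foot and a dark round plug in its flat fluted top, upright: 50 mm in diameter, 44 mm high, about 0.18 kg. It stands on the new large one, in the middle of the stack, its underside 52 mm over the bench. Origin: centre of its underside; z up along its axis. Smooth, rigid, to be gripped across its diameter.
- new_small: New small spin-on filter can, white with a steel seam round its foot and a dark round plug in its flat fluted top, upright: 36 mm in diameter, 38 mm high, about 0.11 kg. It is the top of the stack, its underside 96 mm and its top 134 mm over the bench. Origin: centre of its underside; z up along its axis. Smooth, rigid, to be gripped across its diameter.
- old_large: Old large spin-on filter can, white with a steel seam round its foot and a dark round plug in its flat fluted top, upright: 66 mm in diameter, 52 mm high, looks just like the new large one but stands alone in the back half of the widest lane. Origin: centre of its underside; z up along its axis. Smooth, rigid, to be gripped across its diameter.
- old_medium: Old medium spin-on filter can, white with a steel seam round its foot and a dark round plug in its flat fluted top, upright: 50 mm in diameter, 44 mm high, looks just like the new medium one but stands alone in the back half of the middle-sized lane. Origin: centre of its underside; z up along its axis. Smooth, rigid, to be gripped across its diameter.

How it is judged:
By the outcome, as a careful person would: the job done as asked, in the order asked, and still so for the second after the job is handed in, with the robot touching nothing.
It also fails if it takes over 115 s, if anything falls off the work surface, if the arm or the gripper's body presses on something with over 40 N, if the wrist force passes 120 N, or if a joint passes its speed limit or range.

## Robot

A 6-joint arm with a two-finger parallel gripper is mounted at the origin on a cart in front of the work surface, level with it; the furniture and walls round the work are solid. World frame = base frame: x ahead of the robot, y to its left, z up, the work surface at z = 0. Lengths are in m, angles in rad, forces in N, time in s.
With the tool pointing down it reaches from about 0.275 to 0.825 m from the base axis. Payload 5.2 kg.
Tool frame: the origin (TCP) lies at the very end of the fingers, on their centre line; the grasp point (between the pads) lies 19 mm behind it; z points along the fingers, y is the line along which they close (so a half turn about z gives the same grasp; the last joint's range is limited). The gripper opens to 93 mm and grips with 3 to 60 N. Pads are 15 mm wide; open, the fingers measure 128 mm over their backs; the gripper's body (75 mm by 188 mm) begins 65 mm behind the grasp point.
Start: joints at [1.135, 0.259, 1.535, -0, 1.348, -0.203], TCP at [0.127, 0.535, 0.219] pointing down, gripper open.
Joint ranges: [-3.14, 3.14], [-0.91, 2.08], [0.19, 2.58], [-1.22, 4.36], [0.22, 2.71], [-3.12, 3.12]. Speed limits (rad/s): [2.57, 2.57, 3.14, 3.14, 3.14, 3.14].

## Interface

Orientations are given as a rotation vector (axis times angle).
In Python, from rig import readout, vision, robot gives the robot as it stands.
- The arm moves only by the tool move_arm, never from a script. Its argument "commands" is a list of rows, each a list of 5 numbers: the shift along the tool's x, y, z in units of 0.5 m (1.0 is 0.5 m), then the turn about the tool's z in units of pi/4 rad (1.0 is pi/4 rad), then the opening, from 0 (shut) to 1 (fully open). A call has 1 to 12 rows; each row is the pose to reach, as a shift and turn from the pose commanded when the call began, along the tool's axes at that moment; what a row does not reach only later rows make up. A row lasts 1/12 s, in which the tool goes at most 41.7 mm and 7.16 degrees, less where a joint would pass 70% of its speed; a pose out of reach is approached as far as the arm can. A call with a number of a shift or a turn outside -1 to 1 is refused whole. A call with a gripper value outside its range is refused whole. The fingers move at their own pace and stop on an object; "squeeze" is the grip in N (left out, the last holds). Time passes only in rows, so rows that repeat a pose let the fingers close. It gives the time, the measured TCP pose, the force, the opening and the grip force at its end, in the units of the state.
- readout.observe(): the state, without advancing time (a new reading comes with each control period).
- vision.snapshot(name): name is "side" or "top" or "wrist"; returns the picture (420x560x3 uint8, red, green, blue); there is no depth.
- vision.camera_info(name): a dict with "K" (3x3 intrinsics, pixels), "position" and "orientation" of the camera in the world; the wrist camera has in their place "T_tool_cam" (4x4, takes a point from camera to tool coordinates, whose origin is the TCP and whose axes are the flange's). Camera axes: x right, y down, z forward; pixel columns grow to the right and rows downward; lengths in m; the calibration is good to about 2 mm. A picture is of the moment at which its call begins: read the wrist's pose just before it. camera_info takes no time and is no camera call.
- robot.finish_job(): hands the job in; it is judged then, once.
The state is a dict: "clock": time; "joints": joint angles; "qd": joint speeds; "joint_torque": joint torques, N m; "ee_pos": TCP position; "tcp_rot": TCP orientation; "wrist_force": force on the tool from outside, world axes, zero at the start; "torque": the same for the moment, N m; "opening": finger opening in m; "grip_force": force on a finger pad.
Only numpy, scipy, OpenCV 4.12 (cv2) and the standard library are available. Lean on these libraries where they do the work, as an engineer would, in place of code of your own. Each camera call takes 0.05 s, during which the arm holds its last target. There are 200 camera calls.

## Working session

There is one attempt and no reset: what is moved stays moved. The work goes in short steps, Python scripts to look and compute and a tool call to move; the robot and the scene stay as the last step left them, time stands still between calls to the robot, and variables do not carry over. Pictures are saved under pics/ and viewed, at most 14 in all, crops included, and the job is handed in when it is done.

Besides the shell and the picture viewer there is one more tool, called after ">>>" by a JSON object that holds its "method" and its "body". move_arm: Moves the arm, as the interface text tells. Its arguments: {"type":"object","properties":{"commands":{"type":"array"},"squeeze":{"type":"number"}},"required":["commands"]}

```bash
mkdir -p pics; ls; python3 - <<'E'
from rig import readout, vision
import cv2, json
s=readout.observe(); print(s)
for n in ("top","side","wrist"):
    cv2.imwrite(f"pics/{n}0.png", vision.snapshot(n)[...,::-1]); print(n, vision.camera_info(n))
E
```

```text
pics
{'clock': 0.0, 'joints': array([ 1.13517115e+00,  2.59314313e-01,  1.53605317e+00,  2.82246447e-06,
        1.34796359e+00, -2.02802037e-01]), 'qd': array([-1.72165734e-03, -9.05370472e-04,  1.20380364e-03,  1.39687829e-03,
       -6.28159030e-05,  1.28082034e-03]), 'joint_torque': array([ 3.00408965e-04, -4.37311506e+01, -2.84006292e+01,  7.18187657e-02,
        4.13510681e-02, -1.81544328e-04]), 'ee_pos': array([0.12665174, 0.53468349, 0.21784513]), 'tcp_rot': array([-3.64829470e-01, -3.11978417e+00,  2.59094021e-03]), 'wrist_force': array([ 0.41457744, -0.42604154,  0.19842661]), 'torque': array([ 0.03483023, -0.00101201, -0.02969056]), 'grip_force': 0.0, 'opening': 0.09277638081600761}
top {'K': array([[452.02565367,   0.        , 272.49663365],
       [  0.        , 452.02565367, 206.24763801],
       [  0.        ,   0.        ,   1.        ]]), 'position': array([0.3715174 , 0.01460569, 1.15325163]), 'orientation': array([-2.15197731,  2.10367757, -0.21226054])}
side {'K': array([[505.41713175,   0.        , 276.17204384],
       [  0.        , 505.41713175, 206.86571827],
       [  0.        ,   0.        ,   1.        ]]), 'position': array([0.51982407, 0.82828561, 0.7900012 ]), 'orientation': array([-0.05388817,  2.83610091, -1.29748868])}
wrist {'K': array([[361.24283945,   0.        , 282.17835656],
       [  0.        , 361.24283945, 212.09800268],
       [  0.        ,   0.        ,   1.        ]]), 'T_tool_cam': array([[-3.06682393e-04, -9.67546671e-01, -2.52692195e-01,
         6.92207774e-02],
       [ 9.99999860e-01, -4.05787761e-04,  3.40082715e-04,
         2.16743752e-04],
       [-4.31585299e-04, -2.52692055e-01,  9.67546660e-01,
        -1.66629519e-01],
       [ 0.00000000e+00,  0.00000000e+00,  0.00000000e+00,
         1.00000000e+00]])}
```

View pics/top0.png

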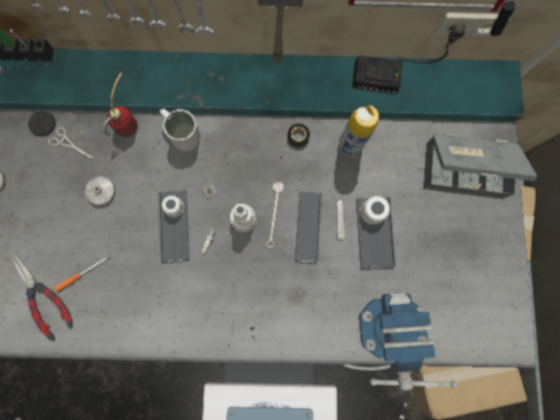

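View pics/side0.png

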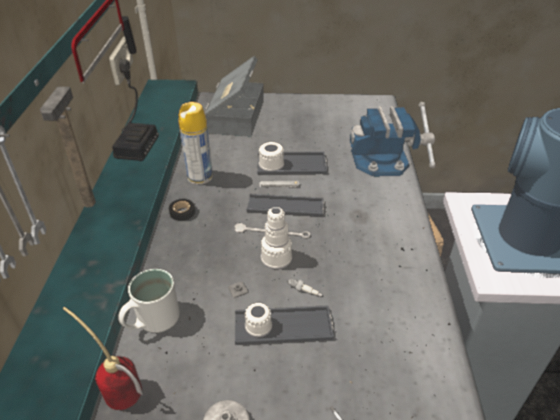

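The top view shows the middle lane at about (174,227), narrow lane (308,228) and wide lane (376,233). The old medium is at (172,206), the old large at (376,210) and the stack at (243,217). The side view agrees.

```bash
cat > h.py <<'E'
import numpy as np, cv2
from scipy.spatial.transform import Rotation as R
from rig import readout, vision
def cam(n, s=None):
    c=vision.camera_info(n); K=c["K"]
    if n=="wrist":
        T=c["T_tool_cam"]; Rt=R.from_rotvec(s["tcp_rot"]).as_matrix()
        return K, Rt@T[:3,:3], s["ee_pos"]+Rt@T[:3,3]
    return K, R.from_rotvec(c["orientation"]).as_matrix(), np.array(c["position"])
def ray(C,uv,z):
    K,Rm,p=C; d=Rm@np.linalg.solve(K,[uv[0],uv[1],1.]); return p+d*(z-p[2])/d[2]
def proj(C,P):
    K,Rm,p=C; q=K@(Rm.T@(np.asarray(P)-p)); return q[:2]/q[2]
E
python3 - <<'E'
from h import *
im=cv2.imread("pics/top0.png"); C=cam("top"); g=cv2.cvtColor(im,cv2.COLOR_BGR2GRAY)
print("tcp px",proj(C,[.127,.535,.22]))
def big(m):
    n,l,st,ce=cv2.connectedComponentsWithStats(m.astype(np.uint8)); return l==1+np.argmax(st[1:,4])
for nm,(x0,x1,y0,y1) in dict(mid=(150,198,180,272),nar=(288,328,182,272),wide=(350,402,185,278)).items():
    m=np.zeros_like(g,bool); m[y0:y1,x0:x1]=g[y0:y1,x0:x1]<88
    ys,xs=np.nonzero(big(m)); r=cv2.minAreaRect(np.c_[xs,ys].astype(np.float32))
    b=cv2.boxPoints(r); P=np.array([ray(C,q,.006)[:2] for q in b])
    print(nm,r,"\n",P.round(3).tolist(),"ctr",P.mean(0).round(4), "sides",np.linalg.norm(np.diff(P,axis=0),axis=1).round(3))
for nm,(x0,x1,y0,y1,z) in dict(om=(155,192,188,222,.047),ol=(355,398,190,228,.055),st=(225,262,198,240,.134)).items():
    s=g[y0:y1,x0:x1]; m=big(s>140); ys,xs=np.nonzero(m)
    (c,rr)=cv2.minEnclosingCircle(np.c_[xs,ys].astype(np.float32))
    print(nm,c[0]+x0,c[1]+y0,rr,ray(C,(c[0]+x0,c[1]+y0),z/1.3).round(4))
a=cv2.resize(im[180:280,140:410],None,fx=2.9,fy=2.9,interpolation=cv2.INTER_CUBIC)
cv2.imwrite("pics/topc.png",a)
E
```

```text
tcp px [ -8.08807545 415.93576541]
mid ((172.01194763183594, 219.14845275878906), (17.35092544555664, 10.340450286865234), 6.709836483001709) 
 [[0.539, 0.284], [0.565, 0.282], [0.561, 0.238], [0.534, 0.239]] ctr [0.5498 0.2608] sides [0.027 0.045 0.027]
nar ((319.0, 203.0), (6.0, 0.0), -90.0) 
 [[0.593, -0.116], [0.593, -0.116], [0.609, -0.116], [0.609, -0.116]] ctr [ 0.601  -0.1162] sides [0.    0.016 0.   ]
wide ((369.48675537109375, 225.30087280273438), (25.494613647460938, 15.145316123962402), 14.620874404907227) 
 [[0.534, -0.209], [0.573, -0.22], [0.557, -0.283], [0.519, -0.272]] ctr [ 0.5458 -0.2462] sides [0.04  0.065 0.04 ]
om 171.875 204.0 10.320740699768066 [0.5835 0.257  0.0362]
ol 371.0 203.0 20.61562728881836 [ 0.5969 -0.2429  0.0423]
st 242.12650680541992 215.33132553100586 13.386138916015625 [0.5477 0.076  0.1031]
```

View pics/topc.png

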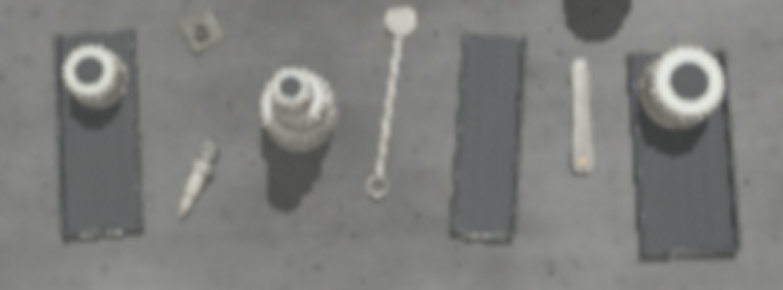

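View pics/wrist0.png

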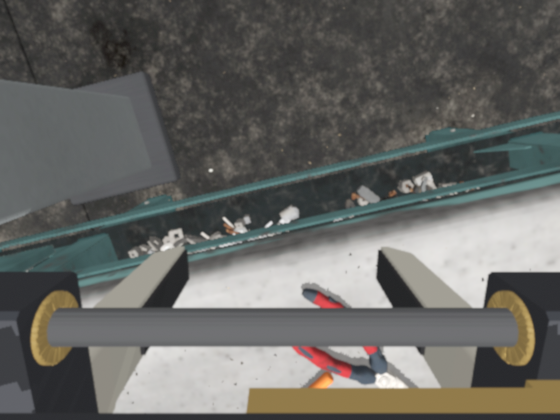

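```bash
python3 - <<'E'
from h import *
C=cam("top"); f=lambda c:(140+c[0]/2.9-.3,180+c[1]/2.9-.3)
for n,c in dict(mid=[(56,37),(134,31),(143,235),(64,240)],nar=[(463,36),(524,38),(512,241),(451,237)],wide=[(628,53),(724,51),(738,256),(641,260)]).items():
    P=np.array([ray(C,f(q),.008)[:2] for q in c]); b=(P[0]+P[1]-P[2]-P[3])/2
    print(n,P.round(3).tolist(),"ctr",P.mean(0).round(4),"len",np.linalg.norm(b).round(3),"yaw",np.degrees(np.arctan2(b[1],b[0])).round(2),"w",np.linalg.norm(P[0]-P[1]).round(3))
for n,c,z in [("om",(89,70),.047),("ol",(690,82),.055),("stack",(290,87),.134)]: print(n,ray(C,f(c),z).round(4))
E
```

```text
mid [[0.618, 0.298], [0.626, 0.229], [0.445, 0.211], [0.439, 0.279]] ctr [0.5319 0.2544] len 0.181 yaw 5.91 w 0.069
nar [[0.628, -0.065], [0.628, -0.12], [0.447, -0.109], [0.449, -0.056]] ctr [ 0.5379 -0.0875] len 0.18 yaw -2.98 w 0.055
wide [[0.616, -0.213], [0.62, -0.299], [0.438, -0.306], [0.433, -0.222]] ctr [ 0.5268 -0.2599] len 0.183 yaw 2.54 w 0.086
om [0.5818 0.2584 0.047 ]
ol [ 0.5822 -0.2562  0.055 ]
stack [0.5554 0.0802 0.134 ]
```

```bash
cat >> h.py <<'E'
def to(x,y,z,yaw):
    "row numbers taking the tool from here to world x,y,z with tool -x along lane yaw (deg)"
    s=readout.observe(); M=R.from_rotvec(s["tcp_rot"]).as_matrix()
    d=M.T@(np.array([x,y,z])-s["ee_pos"])/.5
    now=np.degrees(np.arctan2(-M[1,0],-M[0,0])); t=-((yaw-now+90)%180-90)/45
    print("row",d.round(4),"turn",round(t,4),"| yaw",round(now,2),"tcp",s["ee_pos"].round(4),"t",round(s["clock"],1),"open",round(s["opening"],4))
E
python3 -c "
from h import *
to(.582,.258,.14,5.9)"
```

```text
row [-1.0139 -0.3283  0.1562] turn -0.4275 | yaw -13.34 tcp [0.1267 0.5348 0.218 ] t 0.1 open 0.0927
```

>>> {"method": "move_arm", "body": {"commands": [[-0.99,-0.325,0.05,-0.4275,1],[-0.99,-0.325,0.05,-0.4275,1],[-0.99,-0.325,0.05,-0.4275,1],[-0.99,-0.325,0.05,-0.4275,1],[-0.99,-0.325,0.05,-0.4275,1],[-0.99,-0.325,0.05,-0.4275,1],[-0.99,-0.325,0.05,-0.4275,1],[-0.99,-0.325,0.05,-0.4275,1],[-0.99,-0.325,0.05,-0.4275,1],[-0.99,-0.325,0.05,-0.4275,1],[-0.99,-0.325,0.05,-0.4275,1],[-0.99,-0.325,0.05,-0.4275,1]], "squeeze": 15}}

```text
clock: 1.15
ee_pos: [0.5455, 0.2779, 0.1948]
tcp_rot: [0.161, -3.137, 0.0]
wrist_force: [0.6, 1.4, -0.0]
opening: 0.0931
grip_force: 0.0
```

```bash
python3 -c "
from h import *
to(.582,.258,.14,5.9)"
```

```text
row [-0.0686 -0.047   0.1095] turn -0.0003 | yaw 5.88 tcp [0.5455 0.2779 0.1948] t 1.1 open 0.0931
```

>>> {"method": "move_arm", "body": {"commands": [[-0.07,-0.047,0.11,0,1],[-0.07,-0.047,0.11,0,1],[-0.07,-0.047,0.11,0,1],[-0.07,-0.047,0.11,0,1]]}}

```text
clock: 1.48
ee_pos: [0.5805, 0.2587, 0.1381]
tcp_rot: [0.159, -3.133, 0.001]
wrist_force: [-0.3, 1.0, 0.4]
opening: 0.0932
grip_force: 0.0
```

```bash
python3 -c "
from h import *
s=readout.observe(); im=vision.snapshot('wrist')[...,::-1]; C=cam('wrist',s)
cv2.imwrite('pics/w1.png',im)
print(proj(C,[.5818,.2584,.047]), proj(C,s['ee_pos']))
to(.582,.258,.14,5.9)"
```

```text
[281.54620327 216.7804291 ] [282.06509756 262.24168177]
row [-0.0022 -0.0037 -0.0002] turn -0.0007 | yaw 5.87 tcp [0.5807 0.2597 0.1399] t 1.5 open 0.0929
```

View pics/w1.png

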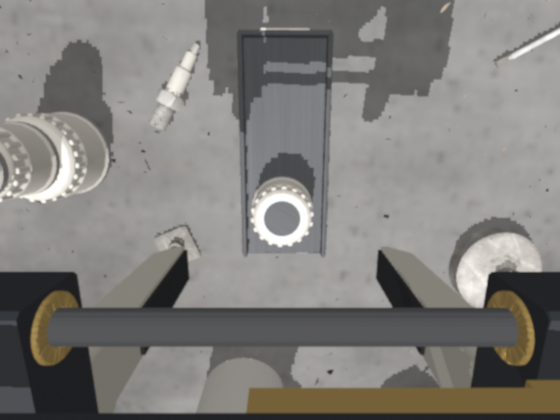

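The wrist view shows the old medium's plug at (282,216), matching the prediction. Lane corners are at (238,32), (333,32), (326,256) and (243,256).

```bash
cat >> h.py <<'E'
def lane(C,c,L=.18):
    "c: pixels of rail tops' outer corners front-l, front-r, back-r, back-l -> prints centre, yaw"
    P=np.array([ray(C,q,.012)[:2] for q in c]); F=(P[0]+P[1])/2; B=(P[2]+P[3])/2; b=B-F
    print("lane ctr",P.mean(0).round(4),"front",F.round(4),"len",np.linalg.norm(b).round(4),"yaw",np.degrees(np.arctan2(b[1],b[0])).round(2),"w",np.linalg.norm(P[0]-P[1]).round(4),np.linalg.norm(P[2]-P[3]).round(4))
E
python3 -c "
from h import *
s=readout.observe();C=cam('wrist',s)
lane(C,[(238,31),(333,31),(326,256),(243,256)])
to(.582,.2584,.0165,5.9)"
```

```text
lane ctr [0.5382 0.2578] front [0.4492 0.2489] len 0.179 yaw 5.7 w 0.0708 0.0722
row [-0.0027 -0.0029  0.2468] turn -0.0007 | yaw 5.87 tcp [0.5807 0.2597 0.1399] t 1.5 open 0.0929
```

>>> {"method": "move_arm", "body": {"commands": [[-0.003,-0.003,0.12,0,1],[-0.003,-0.003,0.2,0,1],[-0.003,-0.003,0.245,0,1],[-0.003,-0.003,0.245,0,1],[-0.003,-0.003,0.245,0,0.4],[-0.003,-0.003,0.245,0,0.4],[-0.003,-0.003,0.245,0,0.4],[-0.003,-0.003,0.245,0,0.4],[-0.003,-0.003,0.245,0,0.4],[-0.003,-0.003,0.245,0,0.4]], "squeeze": 20}}

```text
clock: 2.37
ee_pos: [0.5839, 0.2585, 0.0194]
tcp_rot: [-0.162, 3.135, 0.001]
wrist_force: [0.4, 0.9, -0.7]
opening: 0.0578
grip_force: 0.0
```

>>> {"method": "move_arm", "body": {"commands": [[0,0,0,0,0.4],[0,0,0,0,0.4],[0,0,0,0,0.4],[0,0,0,0,0.4]]}}

```text
clock: 2.7
ee_pos: [0.5834, 0.2583, 0.0185]
tcp_rot: [-0.161, 3.136, 0.0]
wrist_force: [-0.9, -0.7, 6.2]
opening: 0.0496
grip_force: 20.0
```

>>> {"method": "move_arm", "body": {"commands": [[0,0,-0.016,0,0.4],[0.03,0,-0.016,0,0.4],[0.08,0,-0.016,0,0.4],[0.14,0,-0.016,0,0.4],[0.18,0,-0.016,0,0.4],[0.2,0,-0.016,0,0.4],[0.2,0,-0.016,0,0.4],[0.2,0,-0.008,0,0.4],[0.2,0,0,0,0.4],[0.2,0,0,0,0.4]]}}

```text
clock: 3.53
ee_pos: [0.486, 0.2483, 0.0179]
tcp_rot: [-0.161, 3.135, 0.001]
wrist_force: [-0.1, -0.1, 0.5]
opening: 0.0494
grip_force: 20.0
```

>>> {"method": "move_arm", "body": {"commands": [[0.002,0,0,0,0.4],[0.004,0,0,0,0.4],[0.006,0,0,0,0.4],[0.006,0,0,0,0.4]]}}

```text
clock: 3.87
ee_pos: [0.4814, 0.2478, 0.0179]
tcp_rot: [-0.161, 3.136, 0.0]
wrist_force: [1.9, 0.4, 0.6]
opening: 0.0498
grip_force: 20.0
```

>>> {"method": "move_arm", "body": {"commands": [[0.002,0,0,0,0.4],[0.004,0,0,0,0.4],[0.004,0,0,0,0.4]]}}

```text
clock: 4.12
ee_pos: [0.4787, 0.2475, 0.0179]
tcp_rot: [-0.162, 3.137, 0.0]
wrist_force: [3.3, -0.9, 1.8]
opening: 0.0499
grip_force: 20.0
```

```bash
python3 -c "
from h import *
s=readout.observe(); im=vision.snapshot('wrist')[...,::-1]; C=cam('wrist',s)
t=vision.snapshot('top')[...,::-1]; 
cv2.imwrite('pics/w2.png',np.hstack([im[150:320,150:420],cv2.resize(t[190:275,150:260],None,fx=2,fy=2)]))
print(s['wrist_force'],s['ee_pos'])"
```

```text
[ 3.31735564 -0.92333856  1.77316166] [0.47873291 0.24751307 0.0178722 ]
```

View pics/w2.png

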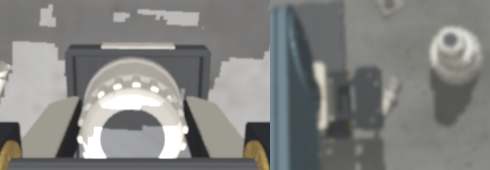

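The wrist crop shows the can standing between the rails with its foot at crop row 57, just short of the stop at row 47. I'll creep on until contact.

>>> {"method": "move_arm", "body": {"commands": [[0.002,0,0,0,0.4],[0.004,0,0,0,0.4],[0.004,0,0,0,0.4]]}}

```text
clock: 4.47
ee_pos: [0.4771, 0.2474, 0.0179]
tcp_rot: [-0.162, 3.136, 0.0]
wrist_force: [3.8, -0.1, 1.8]
opening: 0.0495
grip_force: 20.0
```

>>> {"method": "move_arm", "body": {"commands": [[0.002,0,0,0,0.4],[0.003,0,0,0,0.4],[0.003,0,0,0,0.4]]}}

```text
clock: 4.72
ee_pos: [0.4769, 0.2474, 0.018]
tcp_rot: [-0.161, 3.134, 0.001]
wrist_force: [6.9, 0.9, -1.2]
opening: 0.0495
grip_force: 20.0
```

>>> {"method": "move_arm", "body": {"commands": [[-0.002,0,0,0,0.75],[-0.002,0,0,0,0.75],[-0.002,0,0,0,0.75],[-0.002,0,0,0,0.75],[-0.002,0,0,0,1],[0,0,-0.05,0,1],[0,0,-0.13,0,1],[0,0,-0.2,0,1],[0,0,-0.28,0,1],[0,0,-0.36,0,1],[0,0,-0.4,0,1]]}}

```text
clock: 5.63
ee_pos: [0.4764, 0.2476, 0.2228]
tcp_rot: [-0.162, 3.131, 0.002]
wrist_force: [-0.1, -0.3, 0.6]
opening: 0.093
grip_force: 0.0
```

```bash
python3 -c "
from h import *
to(.5554,.0802,.22,-3)"
```

```text
row [-0.1227 -0.3493  0.0059] turn 0.198 | yaw 5.91 tcp [0.4764 0.2476 0.2228] t 5.6 open 0.093
```

>>> {"method": "move_arm", "body": {"commands": [[-0.02,-0.06,0,0.1,1],[-0.05,-0.14,0,0.198,1],[-0.08,-0.22,0,0.198,1],[-0.105,-0.3,0,0.198,1],[-0.1227,-0.349,0,0.198,1],[-0.1227,-0.349,0,0.198,1],[-0.1227,-0.349,0,0.198,1],[-0.1227,-0.349,0,0.198,1]]}}

```text
clock: 6.3
ee_pos: [0.5534, 0.0802, 0.2173]
tcp_rot: [-0.083, -3.139, -0.001]
wrist_force: [0.0, -0.6, -0.4]
opening: 0.0928
grip_force: 0.0
```

```bash
python3 -c "
from h import *
s=readout.observe(); im=vision.snapshot('wrist')[...,::-1]; C=cam('wrist',s)
cv2.imwrite('pics/w3.png',im)
print(proj(C,[.5554,.0802,.134]))
to(.5554,.0802,.11,-3)"
```

```text
[281.9355559  220.20626291]
row [-0.0045 -0.0011  0.2149] turn 0.0005 | yaw -2.98 tcp [0.5533 0.0808 0.2175] t 6.3 open 0.0929
```

View pics/w3.png

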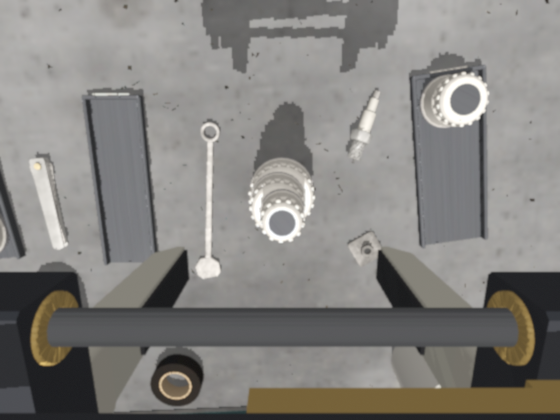

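The stack's top plug is at (282,223). The narrow lane's outer corners are at (85,95), (143,94), (156,262) and (106,263). The old medium is close to its stop.

```bash
python3 -c "
from h import *
s=readout.observe();C=cam('wrist',s)
p=ray(C,(282,222.5),.134); print(p)
lane(C,[(85,95.5),(143.5,93.5),(156,262),(105.5,263)])
to(p[0],p[1],.110,-3)"
```

```text
[0.55710652 0.08070715 0.134     ]
lane ctr [ 0.5416 -0.0844] front [ 0.4534 -0.0786] len 0.1767 yaw -3.79 w 0.0576 0.0559
row [-7.800e-03  1.000e-04  2.149e-01] turn 0.0005 | yaw -2.98 tcp [0.5533 0.0808 0.2175] t 6.3 open 0.0929
```

>>> {"method": "move_arm", "body": {"commands": [[-0.007,0,0.08,0,1],[-0.007,0,0.15,0,0.7],[-0.007,0,0.19,0,0.6],[-0.007,0,0.213,0,0.55],[-0.007,0,0.213,0,0.5],[-0.007,0,0.213,0,0.25],[-0.007,0,0.213,0,0.25],[-0.007,0,0.213,0,0.25],[-0.007,0,0.213,0,0.25],[-0.007,0,0.213,0,0.25]], "squeeze": 15}}

```text
clock: 7.18
ee_pos: [0.5581, 0.0797, 0.1122]
tcp_rot: [0.082, 3.139, -0.0]
wrist_force: [0.5, -0.8, 0.1]
opening: 0.0375
grip_force: 0.0
```

>>> {"method": "move_arm", "body": {"commands": [[0,0,0,0,0.25],[0,0,0,0,0.25],[0,0,0,0,0.25],[0,0,-0.01,0,0.25],[0,0,-0.03,0,0.25],[0,0,-0.06,0,0.25],[0,0,-0.12,0,0.25],[0,0,-0.16,0,0.25],[0,0,-0.16,0,0.25]]}}

```text
clock: 7.93
ee_pos: [0.5602, 0.0795, 0.1963]
tcp_rot: [0.082, 3.132, -0.0]
wrist_force: [1.2, -0.1, -1.4]
opening: 0.0351
grip_force: 15.0
```

```bash
python3 -c "
from h import *
u=np.array([np.cos(np.radians(-3.4)),np.sin(np.radians(-3.4))]); c=np.array([.541,-.0845])
p=c-u*.045; print(p)
to(p[0],p[1],.12,-3.4)"
```

```text
[ 0.49607921 -0.08183121]
row [ 0.1123 -0.3289  0.1516] turn 0.0086 | yaw -3.01 tcp [0.5602 0.0795 0.1963] t 7.9 open 0.0351
```

>>> {"method": "move_arm", "body": {"commands": [[0.02,-0.06,0,0,0.25],[0.05,-0.14,0,0.0086,0.25],[0.08,-0.22,0,0.0086,0.25],[0.1,-0.29,0.03,0.0086,0.25],[0.112,-0.329,0.09,0.0086,0.25],[0.112,-0.329,0.15,0.0086,0.25],[0.112,-0.329,0.15,0.0086,0.25],[0.112,-0.329,0.15,0.0086,0.25],[0.112,-0.329,0.15,0.0086,0.25]]}}

```text
clock: 8.68
ee_pos: [0.4936, -0.0814, 0.117]
tcp_rot: [0.092, 3.14, -0.0]
wrist_force: [0.4, -0.4, -1.0]
opening: 0.0357
grip_force: 15.0
```

```bash
python3 -c "
from h import *
s=readout.observe(); im=vision.snapshot('wrist')[...,::-1]; C=cam('wrist',s)
cv2.imwrite('pics/w4.png',im)
to(.4961,-.0818,.03,-3.4)"
```

```text
row [-0.0034 -0.0004  0.1752] turn 0.0014 | yaw -3.34 tcp [ 0.4942 -0.0814  0.1176] t 8.7 open 0.0359
```

View pics/w4.png

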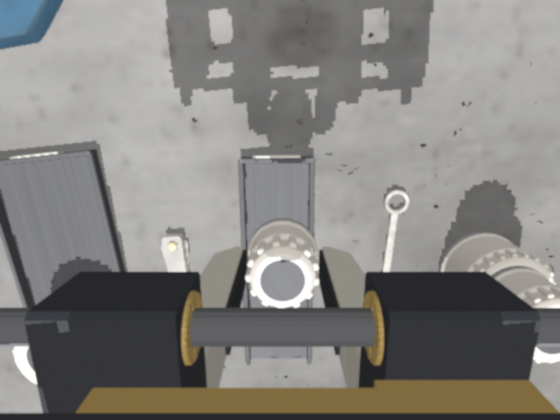

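The small can is held upright, with its plug at (283,278). The narrow lane's front corners are at (239,157) and (314,157), and its back corners at about (246,361) and (313,361).

```bash
python3 -c "
from h import *
s=readout.observe();C=cam('wrist',s)
lane(C,[(239,157),(314.5,157),(313,361),(246,361)])
print(ray(C,(282.5,278),.117-.0152+.038))
print(s['ee_pos'])"
```

```text
lane ctr [ 0.5421 -0.0873] front [ 0.4535 -0.083 ] len 0.1772 yaw -2.8 w 0.0565 0.0585
[ 0.49229158 -0.08101841  0.1398    ]
[ 0.49421456 -0.08143413  0.11762035]
```

```bash
python3 -c "
from h import *
to(.4855,-.0848,.0185,-2.8)"
```

```text
row [ 0.0174 -0.0076  0.1982] turn -0.012 | yaw -3.34 tcp [ 0.4942 -0.0814  0.1176] t 8.7 open 0.0359
```

>>> {"method": "move_arm", "body": {"commands": [[0.0174,-0.0076,0.04,-0.012,0.25],[0.0174,-0.0076,0.1,-0.012,0.25],[0.0174,-0.0076,0.15,-0.012,0.25],[0.0174,-0.0076,0.18,-0.012,0.25],[0.0174,-0.0076,0.19,-0.012,0.25],[0.0174,-0.0076,0.195,-0.012,0.25],[0.0174,-0.0076,0.195,-0.012,0.25]]}}

```text
clock: 9.32
ee_pos: [0.4852, -0.0849, 0.0198]
tcp_rot: [0.077, 3.139, -0.001]
wrist_force: [-0.4, 0.1, -1.3]
opening: 0.0356
grip_force: 15.0
```

>>> {"method": "move_arm", "body": {"commands": [[0.003,0,0,0,0.25],[0.006,0,0,0,0.25],[0.008,0,0,0,0.25],[0.008,0,0,0,0.25]]}}

```text
clock: 9.65
ee_pos: [0.4802, -0.0849, 0.0193]
tcp_rot: [0.078, 3.14, -0.001]
wrist_force: [0.2, 0.1, -1.4]
opening: 0.0356
grip_force: 15.0
```

>>> {"method": "move_arm", "body": {"commands": [[0,0,0.001,0,0.25],[0,0,0.002,0,0.25],[0,0,0.003,0,0.25],[0.002,0,0.003,0,0.25],[0.004,0,0.003,0,0.25],[0.004,0,0.003,0,0.25]]}}

```text
clock: 10.15
ee_pos: [0.4803, -0.085, 0.0191]
tcp_rot: [0.079, 3.136, -0.001]
wrist_force: [0.6, 3.2, 10.1]
opening: 0.0357
grip_force: 15.0
```

>>> {"method": "move_arm", "body": {"commands": [[0.002,0,0,0,0.25],[0.004,0,0,0,0.25],[0.004,0,0,0,0.25]]}}

```text
clock: 10.4
ee_pos: [0.4794, -0.0854, 0.0191]
tcp_rot: [0.079, 3.133, -0.003]
wrist_force: [4.1, 2.7, 7.0]
opening: 0.0356
grip_force: 15.0
```

>>> {"method": "move_arm", "body": {"commands": [[0.001,0,-0.002,0,0.25],[0.002,0,-0.002,0,0.25],[0.004,0,-0.002,0,0.25],[0.004,0,-0.002,0,0.25]]}}

```text
clock: 10.73
ee_pos: [0.4758, -0.0851, 0.0191]
tcp_rot: [0.079, 3.137, -0.002]
wrist_force: [4.2, 0.6, 5.8]
opening: 0.0354
grip_force: 15.0
```

>>> {"method": "move_arm", "body": {"commands": [[0.002,0,0,0,0.25],[0.002,0,0,0,0.25]]}}

```text
clock: 10.9
ee_pos: [0.4755, -0.0851, 0.0192]
tcp_rot: [0.079, 3.135, -0.002]
wrist_force: [6.0, 0.5, 4.1]
opening: 0.0358
grip_force: 15.0
```

>>> {"method": "move_arm", "body": {"commands": [[0.003,0,-0.001,0,0.25],[0.003,0,-0.001,0,0.25],[0.003,0,-0.001,0,0.25]]}}

```text
clock: 11.15
ee_pos: [0.4745, -0.0851, 0.0196]
tcp_rot: [0.079, 3.135, -0.002]
wrist_force: [6.8, 1.5, 2.7]
opening: 0.0356
grip_force: 15.0
```

>>> {"method": "move_arm", "body": {"commands": [[-0.003,0,0,0,0.5],[-0.003,0,0,0,0.6],[-0.003,0,0,0,0.8],[-0.003,0,0,0,1],[-0.003,0,-0.03,0,1],[-0.003,0,-0.08,0,1],[-0.003,0,-0.16,0,1],[-0.003,0,-0.24,0,1],[-0.003,0,-0.32,0,1],[-0.003,0,-0.32,0,1]]}}

```text
clock: 11.98
ee_pos: [0.4768, -0.086, 0.186]
tcp_rot: [0.078, 3.129, -0.008]
wrist_force: [1.7, -0.4, -0.1]
opening: 0.0921
grip_force: 0.0
```

```bash
python3 -c "
from h import *
s=readout.observe(); im=vision.snapshot('wrist')[...,::-1]; C=cam('wrist',s)
cv2.imwrite('pics/w5.png',im)
for p in [(.4755,-.0843),(.5575,.0805)]: print(proj(C,[*p,.041 if p[1]<0 else .096]))
to(.557,.0805,.17,5.7)"
```

```text
[284.53139968 195.34810256]
[499.14048017 302.41568107]
row [-0.1463  0.3397  0.0255] turn -0.19 | yaw -2.85 tcp [ 0.4754 -0.0855  0.1827] t 12.0 open 0.0928
```

View pics/w5.png

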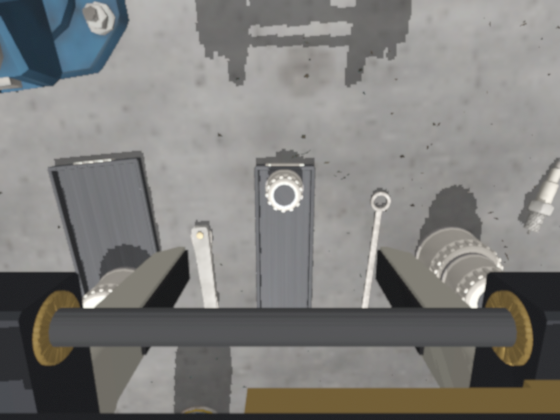

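The small can stands close to the stop, with its plug at (284,191) in line with the lane. Next is the new medium.

>>> {"method": "move_arm", "body": {"commands": [[-0.03,0.07,0,-0.1,1],[-0.06,0.14,0,-0.19,1],[-0.1,0.22,0,-0.19,1],[-0.13,0.3,0,-0.19,1],[-0.146,0.34,0.01,-0.19,1],[-0.146,0.34,0.02,-0.19,1],[-0.146,0.34,0.02,-0.19,1],[-0.146,0.34,0.02,-0.19,1]]}}

```text
clock: 12.7
ee_pos: [0.5529, 0.0813, 0.1668]
tcp_rot: [0.157, -3.134, 0.0]
wrist_force: [-0.1, -0.5, -0.2]
opening: 0.0933
grip_force: 0.0
```

```bash
cat > plug.py <<'E'
from h import *
import sys
x,y,z=map(float,sys.argv[1:4])
s=readout.observe(); im=vision.snapshot('wrist')[...,::-1]; C=cam('wrist',s)
u,v=proj(C,[x,y,z]); print("pred",u,v)
cv2.imwrite(sys.argv[4],im)
g=cv2.cvtColor(im,cv2.COLOR_BGR2GRAY); k=45; x0,y0=int(u)-k,int(v)-k
n,l,st,ce=cv2.connectedComponentsWithStats((g[y0:y0+2*k,x0:x0+2*k]<130).astype(np.uint8))
for i in range(1,n):
    if 300<st[i,4]<3000 and st[i,0]>0 and st[i,1]>0:
        p=ce[i]+[x0,y0]; print("plug",p,st[i],ray(C,p,z).round(4))
print(s['ee_pos'])
E
python3 plug.py .557 .0805 .096 pics/w6.png
```

```text
pred 280.2660657354702 228.17635491019058
[0.55290111 0.08132328 0.16683782]
```

View pics/w6.png

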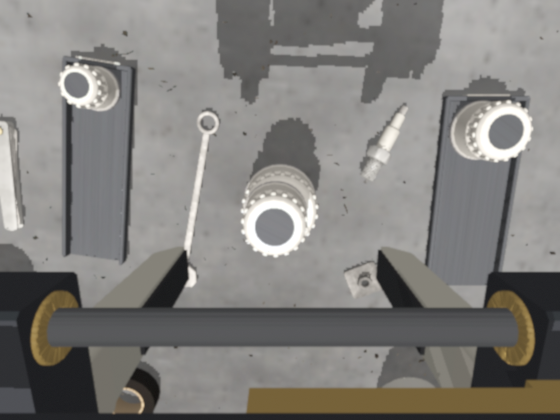

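The new medium's plug is at (275,227). The small and old medium both stand upright by their stops.

```bash
python3 -c "
from h import *
s=readout.observe();C=cam('wrist',s)
p=ray(C,(275,227),.096); print(p, ray(C,(275,227),.07))
to(p[0],p[1],.067,5.7)"
```

```text
[0.55724951 0.07636342 0.096     ] [0.56513921 0.07660961 0.07      ]
row [-0.0075 -0.0097  0.2011] turn -0.0008 | yaw 5.66 tcp [0.5533 0.0809 0.1676] t 12.8 open 0.0931
```

>>> {"method": "move_arm", "body": {"commands": [[-0.0075,-0.0097,0.05,0,1],[-0.0075,-0.0097,0.11,0,1],[-0.0075,-0.0097,0.17,0,0.8],[-0.0075,-0.0097,0.2,0,0.65],[-0.0075,-0.0097,0.2,0,0.6],[-0.0075,-0.0097,0.2,0,0.4],[-0.0075,-0.0097,0.2,0,0.4],[-0.0075,-0.0097,0.2,0,0.4],[-0.0075,-0.0097,0.2,0,0.4],[-0.0075,-0.0097,0.2,0,0.4]], "squeeze": 20}}

```text
clock: 13.58
ee_pos: [0.5598, 0.077, 0.0703]
tcp_rot: [-0.156, 3.135, -0.001]
wrist_force: [1.2, -1.2, 4.4]
opening: 0.0496
grip_force: 20.0
```

>>> {"method": "move_arm", "body": {"commands": [[0,0,0,0,0.4],[0,0,-0.01,0,0.4],[0,0,-0.03,0,0.4],[0,0,-0.08,0,0.4],[0,0,-0.12,0,0.4],[0,0,-0.12,0,0.4]]}}

```text
clock: 14.08
ee_pos: [0.5613, 0.0774, 0.1332]
tcp_rot: [-0.156, 3.13, -0.001]
wrist_force: [1.0, 0.6, -1.7]
opening: 0.0493
grip_force: 20.0
```

```bash
python3 -c "
from h import *
u=np.array([np.cos(np.radians(5.7)),np.sin(np.radians(5.7))]); p=np.array([.477,.2515])+u*.058; print(p)
to(p[0],p[1],.126,5.7)"
```

```text
[0.53471322 0.25726055]
row [0.0173 0.3632 0.0139] turn 0.0003 | yaw 5.71 tcp [0.5613 0.0774 0.1332] t 14.1 open 0.0493
```

>>> {"method": "move_arm", "body": {"commands": [[0.003,0.06,0,0,0.4],[0.006,0.13,0,0,0.4],[0.01,0.21,0,0,0.4],[0.014,0.29,0,0,0.4],[0.0173,0.345,0.02,0,0.4],[0.0173,0.363,0.07,0,0.4],[0.0173,0.363,0.12,0,0.4],[0.0173,0.363,0.17,0,0.4],[0.0173,0.363,0.17,0,0.4]]}}

```text
clock: 14.83
ee_pos: [0.5291, 0.2568, 0.0385]
tcp_rot: [0.157, -3.131, 0.002]
wrist_force: [1.1, -0.8, -2.7]
opening: 0.0497
grip_force: 20.0
```

```bash
python3 -c "
from h import *
s=readout.observe(); im=vision.snapshot('wrist')[...,::-1]
cv2.imwrite('pics/w7.png',im)
to(.5347,.2574,.02,5.7)"
```

```text
row [-0.0097  0.0004  0.0417] turn 0.0005 | yaw 5.72 tcp [0.53   0.2567 0.0409] t 14.9 open 0.0498
```

View pics/w7.png

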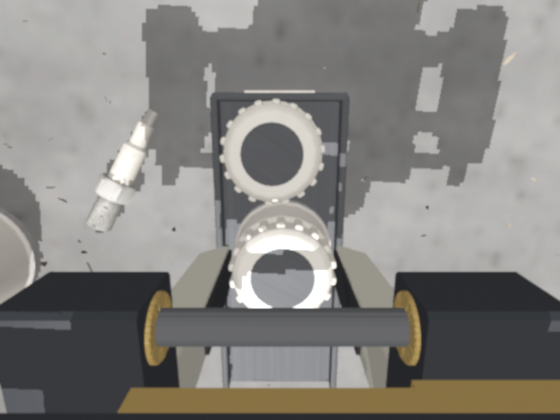

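The new medium hangs between the rails behind the old one, whose plug is at (272,154) next to the stop.

```bash
python3 -c "
from h import *
s=readout.observe();C=cam('wrist',s)
print(ray(C,(272,154),.047),[ray(C,(u,96),.012).round(4) for u in (212,348)],[ray(C,(u,100),.012).round(4) for u in (280,)])"
```

```text
[0.47705316 0.24700447 0.047     ] [array([0.4538, 0.2127, 0.012 ]), array([0.4468, 0.2827, 0.012 ])] [array([0.4523, 0.2479, 0.012 ])]
```

>>> {"method": "move_arm", "body": {"commands": [[-0.0097,0,0.02,0,0.4],[-0.0097,0,0.035,0,0.4],[-0.0097,0,0.038,0,0.4],[-0.0097,0,0.04,0,0.4],[-0.0097,0,0.04,0,0.4]]}}

```text
clock: 15.3
ee_pos: [0.537, 0.2573, 0.0239]
tcp_rot: [-0.155, 3.138, 0.0]
wrist_force: [-0.2, -0.7, -1.7]
opening: 0.0496
grip_force: 20.0
```

>>> {"method": "move_arm", "body": {"commands": [[0,0,0.002,0,0.4],[0,0,0.004,0,0.4],[0,0,0.004,0,0.4],[0,0,0.004,0,0.4]]}}

```text
clock: 15.63
ee_pos: [0.5369, 0.2576, 0.0219]
tcp_rot: [-0.156, 3.138, 0.0]
wrist_force: [-0.6, 0.5, -2.0]
opening: 0.0495
grip_force: 20.0
```

>>> {"method": "move_arm", "body": {"commands": [[0,0,0.002,0,0.4],[0,0,0.003,0,0.4],[0,0,0.003,0,0.4]]}}

```text
clock: 15.88
ee_pos: [0.5371, 0.2576, 0.0213]
tcp_rot: [-0.156, 3.137, 0.0]
wrist_force: [-2.3, -1.7, 5.9]
opening: 0.0495
grip_force: 20.0
```

>>> {"method": "move_arm", "body": {"commands": [[0,0,-0.001,0,0.6],[0,0,-0.001,0,0.8],[0,0,-0.001,0,0.9],[0,0,-0.001,0,1],[0,0,-0.03,0,1],[0,0,-0.08,0,1],[0,0,-0.15,0,1],[0,0,-0.23,0,1],[0,0,-0.31,0,1],[0,0,-0.34,0,1],[0,0,-0.34,0,1]]}}

```text
clock: 16.8
ee_pos: [0.5397, 0.2583, 0.1957]
tcp_rot: [-0.156, 3.128, 0.003]
wrist_force: [0.2, -0.3, -1.0]
opening: 0.093
grip_force: 0.0
```

```bash
python3 -c "
from h import *
to(.582,-.256,.15,2.5)"
```

```text
row [ 0.0189 -1.0321  0.0895] turn 0.0711 | yaw 5.7 tcp [0.5397 0.2583 0.1957] t 16.8 open 0.093
```

>>> {"method": "move_arm", "body": {"commands": [[0.002,-0.06,0,0.0711,1],[0.004,-0.14,0,0.0711,1],[0.006,-0.22,0,0.0711,1],[0.008,-0.3,0,0.0711,1],[0.01,-0.38,0,0.0711,1],[0.012,-0.46,0,0.0711,1],[0.014,-0.54,0,0.0711,1],[0.016,-0.62,0,0.0711,1],[0.018,-0.7,0,0.0711,1],[0.018,-0.78,0,0.0711,1],[0.018,-0.86,0,0.0711,1],[0.018,-0.94,0,0.0711,1]]}}

```text
clock: 17.8
ee_pos: [0.5737, -0.2127, 0.1885]
tcp_rot: [0.068, -3.139, -0.002]
wrist_force: [0.8, 0.3, -0.3]
opening: 0.0929
grip_force: 0.0
```

```bash
python3 -c "
from h import *
to(.582,-.256,.15,2.5)"
```

```text
row [-0.013  -0.0873  0.0769] turn -0.0005 | yaw 2.48 tcp [ 0.5737 -0.2127  0.1885] t 17.8 open 0.0929
```

>>> {"method": "move_arm", "body": {"commands": [[-0.013,-0.078,0.04,0,1],[-0.013,-0.078,0.077,0,1],[-0.013,-0.078,0.077,0,1],[-0.013,-0.078,0.077,0,1],[-0.013,-0.078,0.077,0,1]]}}

```text
clock: 18.22
ee_pos: [0.5825, -0.2486, 0.1515]
tcp_rot: [0.069, -3.14, -0.002]
wrist_force: [0.5, 1.0, -0.4]
opening: 0.0931
grip_force: 0.0
```

```bash
python3 plug.py .582 -.256 .055 pics/w8.png
```

```text
pred 271.9955885557909 211.65070113823452
plug [274.28651685 205.28651685] [ 28  29  41  22 356] [ 0.577  -0.2545  0.055 ]
[ 0.58252974 -0.24855329  0.15153226]
```

View pics/w8.png

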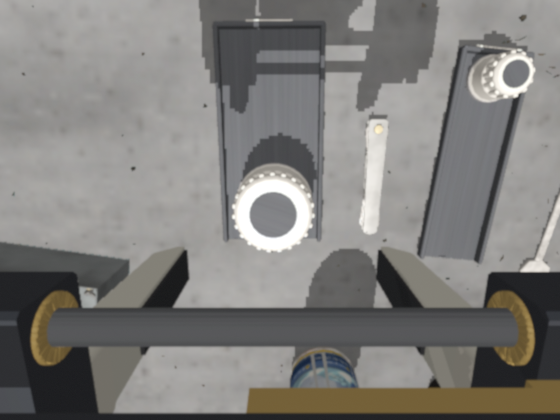

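The old large's plug is at (273,214). The wide lane's corners are at (215,25), (325,24), (321,241) and (224,241).

```bash
python3 -c "
from h import *
s=readout.observe();C=cam('wrist',s)
p=ray(C,(273,214),.055); print(p)
lane(C,[(215,24.5),(325,23.5),(321,241),(224,241)])
to(p[0],p[1],.0195,2.5)"
```

```text
[ 0.5847042  -0.25528557  0.055     ]
lane ctr [ 0.5329 -0.2597] front [ 0.4444 -0.264 ] len 0.1771 yaw 2.79 w 0.085 0.087
row [-0.0025 -0.0136  0.2658] turn 0.0016 | yaw 2.57 tcp [ 0.5831 -0.2485  0.1524] t 18.3 open 0.0929
```

>>> {"method": "move_arm", "body": {"commands": [[-0.0025,-0.0136,0.06,0,1],[-0.0025,-0.0136,0.14,0,1],[-0.0025,-0.0136,0.21,0,1],[-0.0025,-0.0136,0.25,0,1],[-0.0025,-0.0136,0.264,0,1],[-0.0025,-0.0136,0.264,0,0.6],[-0.0025,-0.0136,0.264,0,0.6],[-0.0025,-0.0136,0.264,0,0.6],[-0.0025,-0.0136,0.264,0,0.6],[-0.0025,-0.0136,0.264,0,0.6],[-0.0025,-0.0136,0.264,0,0.6],[-0.0025,-0.0136,0.264,0,0.6]], "squeeze": 25}}

```text
clock: 19.27
ee_pos: [0.5855, -0.2566, 0.0218]
tcp_rot: [-0.068, 3.138, -0.002]
wrist_force: [-0.1, 2.7, 5.9]
opening: 0.066
grip_force: 25.0
```

>>> {"method": "move_arm", "body": {"commands": [[0,0,-0.016,0,0.6],[0.02,0,-0.016,0,0.6],[0.06,0,-0.016,0,0.6],[0.12,0,-0.016,0,0.6],[0.17,0,-0.016,0,0.6],[0.195,0,-0.016,0,0.6],[0.195,0,-0.016,0,0.6],[0.195,0,-0.008,0,0.6],[0.195,0,-0.001,0,0.6],[0.195,0,0,0,0.6],[0.195,0,0,0,0.6]]}}

```text
clock: 20.18
ee_pos: [0.4878, -0.2614, 0.0211]
tcp_rot: [-0.07, 3.14, -0.003]
wrist_force: [-5.0, -0.3, 12.0]
opening: 0.0657
grip_force: 25.0
```

>>> {"method": "move_arm", "body": {"commands": [[0,0,-0.002,0,0.6],[0.004,0,-0.002,0,0.6],[0.008,0,-0.002,0,0.6],[0.008,0,-0.002,0,0.6]]}}

```text
clock: 20.52
ee_pos: [0.4843, -0.2616, 0.0212]
tcp_rot: [-0.068, 3.138, -0.003]
wrist_force: [3.1, -0.1, 1.3]
opening: 0.0658
grip_force: 25.0
```

>>> {"method": "move_arm", "body": {"commands": [[0.002,0,0,0,0.6],[0.004,0,0,0,0.6],[0.004,0,0,0,0.6]]}}

```text
clock: 20.77
ee_pos: [0.4816, -0.2616, 0.0211]
tcp_rot: [-0.068, 3.139, -0.002]
wrist_force: [4.6, -1.6, 3.9]
opening: 0.0657
grip_force: 25.0
```

>>> {"method": "move_arm", "body": {"commands": [[0.002,0,0,0,0.6],[0.004,0,0,0,0.6],[0.004,0,0,0,0.6]]}}

```text
clock: 21.02
ee_pos: [0.4796, -0.2615, 0.0211]
tcp_rot: [-0.068, 3.139, -0.002]
wrist_force: [5.6, -0.3, 4.7]
opening: 0.0658
grip_force: 25.0
```

>>> {"method": "move_arm", "body": {"commands": [[0.002,0,0,0,0.6],[0.003,0,0,0,0.6],[0.003,0,0,0,0.6]]}}

```text
clock: 21.27
ee_pos: [0.4795, -0.2616, 0.0213]
tcp_rot: [-0.067, 3.137, -0.002]
wrist_force: [9.6, 1.7, 2.2]
opening: 0.0655
grip_force: 25.0
```

>>> {"method": "move_arm", "body": {"commands": [[-0.003,0,0,0,0.8],[-0.003,0,0,0,0.9],[-0.003,0,0,0,1],[-0.003,0,0,0,1],[-0.003,0,-0.03,0,1],[-0.003,0,-0.08,0,1],[-0.003,0,-0.16,0,1],[-0.003,0,-0.24,0,1],[-0.003,0,-0.3,0,1],[-0.003,0,-0.3,0,1]]}}

```text
clock: 22.1
ee_pos: [0.4813, -0.2634, 0.1772]
tcp_rot: [-0.068, 3.133, -0.011]
wrist_force: [-0.1, -0.2, 1.1]
opening: 0.093
grip_force: 0.0
```

```bash
python3 -c "
from h import *
to(.557,.078,.15,2.6)"
```

```text
row [-0.1807  0.6758  0.0508] turn -0.0022 | yaw 2.5 tcp [ 0.4813 -0.2634  0.1772] t 22.1 open 0.093
```

>>> {"method": "move_arm", "body": {"commands": [[-0.02,0.06,0,0,1],[-0.04,0.14,0,0,1],[-0.06,0.22,0,0,1],[-0.08,0.3,0,0,1],[-0.1,0.38,0,0,1],[-0.12,0.46,0,0,1],[-0.15,0.54,0.02,0,1],[-0.17,0.62,0.03,0,1],[-0.18,0.676,0.05,0,1],[-0.18,0.676,0.05,0,1],[-0.18,0.676,0.05,0,1],[-0.18,0.676,0.05,0,1]]}}

```text
clock: 23.1
ee_pos: [0.5534, 0.0801, 0.145]
tcp_rot: [0.069, -3.139, 0.001]
wrist_force: [0.6, -0.8, -0.2]
opening: 0.0931
grip_force: 0.0
```

```bash
python3 plug.py .557 .078 .052 pics/w9.png
```

```text
pred 279.0890971749804 218.6220054296741
[0.55339178 0.08006795 0.14498391]
```

View pics/w9.png

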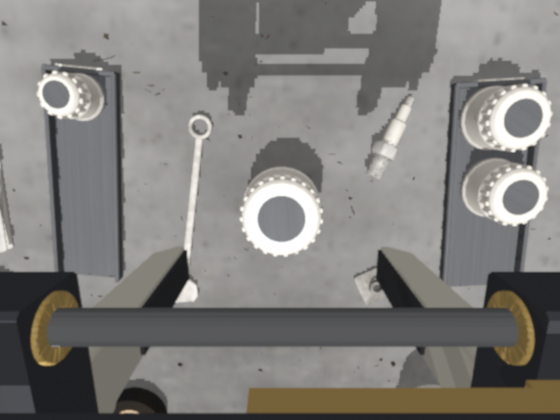

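The new large's plug is at (281.5,219). Both mediums and the small stand properly in their lanes.

```bash
python3 -c "
from h import *
s=readout.observe();C=cam('wrist',s)
p=ray(C,(281.5,219),.052); print(p)
to(p[0],p[1],.0175,2.6)"
```

```text
[0.55778942 0.07922706 0.052     ]
row [-0.0082 -0.0007  0.2558] turn -0.0032 | yaw 2.46 tcp [0.5538 0.0795 0.1454] t 23.1 open 0.0929
```

>>> {"method": "move_arm", "body": {"commands": [[-0.008,-0.001,0.06,0,1],[-0.008,-0.001,0.14,0,1],[-0.008,-0.001,0.2,0,1],[-0.008,-0.001,0.24,0,1],[-0.008,-0.001,0.252,0,1],[-0.008,-0.001,0.252,0,0.6],[-0.008,-0.001,0.252,0,0.6],[-0.008,-0.001,0.252,0,0.6],[-0.008,-0.001,0.252,0,0.6],[-0.008,-0.001,0.252,0,0.6],[-0.008,-0.001,0.252,0,0.6],[-0.008,-0.001,0.252,0,0.6]], "squeeze": 25}}

```text
clock: 24.15
ee_pos: [0.5594, 0.0799, 0.0213]
tcp_rot: [-0.069, 3.138, -0.001]
wrist_force: [-0.8, -1.1, 6.6]
opening: 0.0656
grip_force: 25.0
```

>>> {"method": "move_arm", "body": {"commands": [[0,0,0,0,0.6],[0,0,-0.02,0,0.6],[0,0,-0.06,0,0.6],[0,0,-0.12,0,0.6],[0,0,-0.18,0,0.6],[0,0,-0.18,0,0.6]]}}

```text
clock: 24.65
ee_pos: [0.5616, 0.0804, 0.1159]
tcp_rot: [-0.069, 3.131, -0.001]
wrist_force: [1.9, -0.5, -1.9]
opening: 0.066
grip_force: 25.0
```

```bash
python3 -c "
from h import *
to(.556,-.2582,.05,2.7)"
```

```text
row [ 0.0422 -0.6759  0.1319] turn -0.004 | yaw 2.52 tcp [0.5616 0.0804 0.1159] t 24.6 open 0.066
```

>>> {"method": "move_arm", "body": {"commands": [[0.004,-0.05,0,0,0.6],[0.008,-0.12,0,0,0.6],[0.012,-0.19,0,0,0.6],[0.017,-0.27,0,0,0.6],[0.022,-0.35,0,0,0.6],[0.027,-0.43,0,0,0.6],[0.032,-0.51,0,0,0.6],[0.037,-0.58,0,0,0.6],[0.042,-0.64,0,0,0.6],[0.042,-0.676,0,0,0.6],[0.042,-0.676,0.04,0,0.6],[0.042,-0.676,0.04,0,0.6]]}}

```text
clock: 25.65
ee_pos: [0.5497, -0.2579, 0.0861]
tcp_rot: [0.065, -3.136, -0.006]
wrist_force: [-1.7, 0.4, -3.9]
opening: 0.0657
grip_force: 25.0
```

```bash
python3 -c "
from h import *
to(.555,-.2585,.026,2.7)"
```

```text
row [-0.0111 -0.0022  0.1202] turn -0.0073 | yaw 2.37 tcp [ 0.5497 -0.2579  0.0861] t 25.6 open 0.0657
```

>>> {"method": "move_arm", "body": {"commands": [[-0.011,-0.002,0.03,0,0.6],[-0.011,-0.002,0.07,0,0.6],[-0.011,-0.002,0.1,0,0.6],[-0.011,-0.002,0.115,0,0.6],[-0.011,-0.002,0.118,0,0.6],[-0.011,-0.002,0.118,0,0.6]]}}

```text
clock: 26.15
ee_pos: [0.5572, -0.258, 0.0304]
tcp_rot: [0.07, -3.14, -0.002]
wrist_force: [-0.1, 0.2, -3.2]
opening: 0.0653
grip_force: 25.0
```

>>> {"method": "move_arm", "body": {"commands": [[0,0,0.001,0,0.6],[0,0,0.002,0,0.6],[0,0,0.002,0,0.6]]}}

```text
clock: 26.4
ee_pos: [0.558, -0.2594, 0.0307]
tcp_rot: [-0.069, 3.139, -0.002]
wrist_force: [0.4, -0.8, -2.2]
opening: 0.066
grip_force: 25.0
```

>>> {"method": "move_arm", "body": {"commands": [[0,0,0.004,0,0.6],[0,0,0.008,0,0.6],[0,0,0.01,0,0.6],[0,0,0.01,0,0.6]]}}

```text
clock: 26.73
ee_pos: [0.5573, -0.2592, 0.0245]
tcp_rot: [0.068, -3.141, -0.0]
wrist_force: [-0.2, -0.7, -3.4]
opening: 0.0659
grip_force: 25.0
```

>>> {"method": "move_arm", "body": {"commands": [[0,0,0.002,0,0.6],[0,0,0.004,0,0.6],[0,0,0.004,0,0.6]]}}

```text
clock: 26.98
ee_pos: [0.5573, -0.2592, 0.0244]
tcp_rot: [-0.068, 3.141, -0.001]
wrist_force: [-4.0, 1.8, 8.4]
opening: 0.0657
grip_force: 25.0
```

On the floor. I'll release, rise and take a final look.

>>> {"method": "move_arm", "body": {"commands": [[0,0,-0.001,0,0.8],[0,0,-0.001,0,0.9],[0,0,-0.001,0,1],[0,0,-0.001,0,1],[0,0,-0.03,0,1],[0,0,-0.08,0,1],[0,0,-0.15,0,1],[0,0,-0.23,0,1],[0,0,-0.31,0,1],[0.06,0.02,-0.38,0,1],[0.1,0.04,-0.42,0,1],[0.1,0.04,-0.42,0,1]]}}

```text
clock: 27.98
ee_pos: [0.5059, -0.2413, 0.2388]
tcp_rot: [-0.068, 3.135, -0.008]
wrist_force: [0.6, 0.5, 0.4]
opening: 0.0927
grip_force: 0.0
```

```bash
python3 -c "
from h import *
w=vision.snapshot('wrist')[...,::-1]; sd=vision.snapshot('side')[...,::-1]
print(readout.observe()['clock'])
cv2.imwrite('pics/fin.png',np.hstack([w[:300,60:420],sd[120:360,210:370].repeat(1,0)] if 0 else [cv2.resize(w,(400,300)),cv2.resize(sd[130:355,210:360],(400,600))[:300] if 0 else cv2.resize(sd[130:355,200:400],(267,300))]))"
```

```text
28.0833
```

View pics/fin.png

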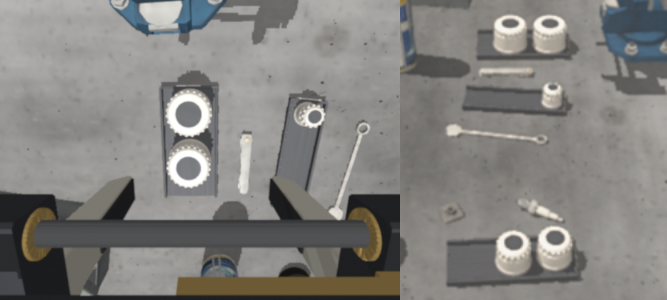

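All five stand upright on their lanes, the front ones against the stops: larges at (189,115) and (189,168), the small at (312,115), and both mediums in the side crop.

```bash
python3 -c "
from rig import robot
print(robot.finish_job())"
```

```text
the job is handed in; nothing more can be done
None
```

The job is handed in at about 28 s of the 115 s: all five filters stand upright on their lane floors, the old large, old medium and small close up to their front stops, and the new large and new medium behind the old ones.

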